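# Index the flint turntable to its next view

## Robot

A 6-joint arm with a two-finger parallel gripper is mounted at the origin on the work surface. World frame = base frame: x ahead of the robot, y to its left, z up, the work surface at z = 0. Lengths are in m, angles in degrees, forces in N, time in s.
With the tool pointing down it reaches from about 0.4 to 0.825 m from the base axis. Payload 7 kg.
Tool frame: the origin (TCP) lies at the centre of the arm's flange, where the gripper is bolted on; the fingertips stand 178 mm ahead of it and the grasp point (between the pads) lies 159 mm ahead of it (ctrl.hold_point_z is the distance from the TCP to the grasp point, in m); z points along the fingers, y is the line along which they close (so a half turn about z gives the same grasp; the last joint's range is limited). The gripper opens to 88 mm and grips with 3 to 60 N. Pads are 19 mm wide; open, the fingers measure 130 mm over their backs; the gripper's body (78 mm by 193 mm) begins 47 mm behind the grasp point.
Start: joints at [87.611, 20.546, 0.682, 0, -70.136, -16.507], TCP at [0.219, 0.639, 0.405] pointing down, gripper open.
Joint ranges: [-176.03, 176.03], [-82.01, 121.73], [-58.28, 71.71], [-173.87, 95.51], [-174.79, -0.11], [-173.66, 173.66]. Speed limits (degrees/s): [136.94, 136.94, 172.46, 180, 180, 180].

## Interface

Orientations are given as [roll, pitch, yaw] about the fixed x, y, z axes, in that order (R = Rz(yaw) Ry(pitch) Rx(roll)).
In Python, from plant import ctrl gives the robot as it stands.
- The arm moves only by the shell command python3 -m inch 'ROWS'. ROWS is JSON, one flat list of numbers, 7 for each row, row after row: the closure, from 0 (fully open) to 1 (shut), then the shift along the tool's x, y, z in mm, then the turn, a rotation vector about the tool's x, y, z in degrees. In form: [hand, x, y, z, wx, wy, wz, hand, x, y, z, wx, wy, wz, ...]. A call has 1 to 5 rows; each row is the pose to reach, as a shift and turn from the pose commanded when the call began, along the tool's axes at that moment; what a row does not reach only later rows make up. A row lasts 1/10 s, in which the tool goes at most 50 mm and 8.59 degrees, less where a joint would pass 70% of its speed; a pose out of reach is approached as far as the arm can. A call with a gripper value outside its range is refused whole. The fingers move at their own pace and stop on an object; the grip force is fixed at half the most. Time passes only in rows, so rows that repeat a pose let the fingers close. It gives the time, the measured TCP pose, the force, the opening and the grip force at its end, in the units of the state.
- ctrl.get_obs(): the state, without advancing time (a new reading comes with each control period).
- ctrl.snapshot(name): name is "scene" or "top"; returns a dict with "frame" (420x560x3 uint8, red, green, blue), "K" (3x3 intrinsics, pixels), "k1" (the pictures are not rectified: a ray, as slopes to the right and down, at radius r is drawn at 1 + k1 r^2 times it, then the intrinsics apply), "R" (3x3) and "t" (3): a world point X has camera coordinates R X + t. Camera axes: x right, y down, z forward; pixel columns grow to the right and rows downward; lengths in m; the calibration is good to about 2 mm. A picture is of the moment at which its call begins. There is no depth.
- ctrl.close_job(): hands the job in; it is judged then, once.
Trained networks look in a picture, given as the dict that the camera call returned (one of the last four; its "shot" number tells which), for a name from the list of things; names that differ only in an ending like _2 or _b are one class to them, and where a whole thing is asked for, a point or a joint stands for the part that bears it (a point fixed in the world has none). Each returns a list of dicts, best first, with "p" (0 to 1); they miss things now and then, are a little off and sometimes report something else, mostly with a low value. They report only what shows in the picture. A call takes as long as a camera call.
- ctrl.recognise(picture, thing): "location" ([x, y, z] in m, in world coordinates, good to about 4 mm: the middle of the surface that is visible of it).
- ctrl.trace(picture, thing): "pixels" (420x560 bool, what is visible of it).
- ctrl.mark_of(picture, thing): "location" ([x, y, z] in m, in world coordinates, good to about 4 mm: a listed point, or the origin of a listed thing).
The state is a dict: "clock": time; "joint_pos": joint angles; "qvel": joint speeds; "tau": joint torques, N m; "tool_pos": TCP position; "orientation": TCP orientation; "force": force on the tool from outside, world axes, zero at the start; "moment": the same for the moment, N m; "opening": finger opening in m; "gripper_force": force on a finger pad.
Only numpy, scipy, OpenCV 4.12 (cv2) and the standard library are available. Lean on these libraries where they do the work, as an engineer would, in place of code of your own. Each camera call takes 0.05 s, during which the arm holds its last target. There are 200 camera calls.

## Task

Turn the flint to its next photo view: pull the spring index ring on the turntable's lever up, swing the lever anticlockwise (seen from above) to the very next notch of the index track, and release the ring so that the locking pin is fully home in that notch. Never force the lever or the pin against a notch wall: turn only with the pin clear of the notch, and feel for the next notch gently; keep the flint where it lies on the turntable and leave the tray, the loupe and the large stone alone.

Things in the scene. Friction and masses are not known exactly. Their poses are not given: they have to be found in the camera images.
- stand: Fixed round grey cast foot of the turntable, 316 mm across, 30 mm high; origin at the centre of its underside, on the vertical turning axis. On it lie the index tracks, flat tops 46 mm above the work surface: a fixed inner track (113 to 129 mm from the axis) with the start notch, and an adjustable outer track, the stop (131 to 147 mm), that carries the next notch.
- start_notch (a point): Middle of the start notch, at track height, 130 mm from the axis. The stop is clamped by hand: the next notch lies anywhere from 27 to 43 degrees anticlockwise of this one; its place is not measured but can be felt, or seen from above as a gap. Notches are 11 mm wide along the arc. The track between is flat and unbroken. One more notch, not wanted, lies at 70 degrees.
- turntable (a joint): Turning angle of the turntable with its lever, rad: 0 in the start notch, growing anticlockwise seen from above; range -0.15 to 1.45. It turns with little friction (about 1 N at the ring with the pin clear, 2 to 4 N with the pin sliding on the flat track) and stays where it is left.
- table_top (a point): Centre of the turntable's top face: a disc 196 mm across with a black rubber mat, top 70 mm above the work surface; on the turning axis.
- ring_eye (a point): Centre of the upright steel pull ring at the lever's end, 130 mm from the turning axis, 111 mm above the work surface with the pin home. Outside diameter 38 mm, 10 mm thick, on an 8 mm stem out of a collar (top at 88 mm). x points outward from the axis, in the ring's plane; y is the tangent, across the 10 mm thickness (pinch along y, from above), and points the way to turn; z up. Turns with the lever.
- ring (a joint): How far the ring is pulled up, m: 0 with the pin fully home in a notch; 0.008 with the pin resting on the flat track (just clear of a notch); 0.014 at its upper stop. The spring pulls it down with about 5 N at 0 and 9 N at the upper stop; let go, it goes down by itself.
- pin: The locking pin under the lever, below the ring: a round-nosed steel blade lying radially, 30 mm long, 8 mm wide along the arc, fixed to the ring's stem; origin at its middle, 42 mm above the work surface when home. It has 1.5 mm play to either side in a notch. More than 50 N on it counts as forcing it.
- flint_mid (a point): The worked flint that lies loose on the turntable's mat near the centre, about 75 x 55 x 26 mm; point half-way up it.
- tray: Loose grey plastic finds tray, 150 x 110 x 35 mm, empty; origin at the centre of its underside. Leave alone.
- core_mid (a point): Large loose stone (flint core) on the table, about 75 x 60 x 48 mm; point half-way up it. Leave alone.
- loupe: Loose black loupe (magnifier) standing on the table, 42 mm across, 30 mm high; origin at the centre of its underside. Leave alone.

How it is judged (in metres and radians):
On the way, in this order (a step that is already met when the one before it is completed fails the run):
1. the ring is pulled up, so that the pin is clear of the start notch (value of joint ring above 0.0075 m and value of joint turntable below 0.15 rad), for 0.05 s.
2. the turntable is turned well on towards the next notch (value of joint turntable above 0.3 rad), for 0.05 s.
At the end, for the whole second after the job is handed in: The pin is fully home (ring within 2.5 mm of its lowest position) in the next notch (turntable between 0.40 and 0.82 rad from the start notch, which only that notch allows), the turntable at rest, and the flint lying on the turntable within 50 mm of its centre (value of joint ring below 0.0025 m and value of joint turntable between 0.4 and 0.82 rad and velocity of joint turntable between -0.05 and 0.05 rad/s and horizontal distance between flint_mid and table_top below 0.05 m and z of flint_mid in the frame of table_top above 0 m); the robot touches nothing.
It fails at once if the pin is forced: more than 50 N on it (contact force between pin and anything else above 50 N).
It fails at once if the flint slides or is knocked off the middle of the turntable (more than 50 mm from the centre) (horizontal distance between flint_mid and table_top above 0.05 m).
It fails at once if the large stone is moved more than 20 mm (distance of core_mid from where it was at the start of the episode above 0.02 m).
It fails at once if the finds tray is moved more than 20 mm (distance of tray from where it was at the start of the episode above 0.02 m).
It fails at once if the loupe is moved more than 20 mm (distance of loupe from where it was at the start of the episode above 0.02 m).
It also fails if it takes over 51 s, if anything falls off the work surface, if the arm or the gripper's body presses on something with over 40 N, if the wrist force passes 120 N, or if a joint passes its speed limit or range.

## Working session

There is one attempt and no reset: what is moved stays moved. The work goes in short steps, Python scripts to look and compute and a shell command to move; the robot and the scene stay as the last step left them, time stands still between calls to the robot, and variables do not carry over. Pictures are saved under pics/ and viewed, at most 10 in all, crops included, and the job is handed in when it is done.

```bash
mkdir -p pics
cat > h.py <<'E'
from plant import ctrl
import numpy as np, cv2
from scipy.spatial.transform import Rotation as Ro
def save(p,n): cv2.imwrite('pics/'+n,p['frame'][:,:,::-1])
def px(p,X):
    c=p['R']@np.array(X)+p['t']; s=c[:2]/c[2]; s=s*(1+p['k1']*(s@s)); return (p['K']@[s[0],s[1],1])[:2]
def ray(p,u,z):
    d=np.linalg.solve(p['K'],[u[0],u[1],1])[:2]; s=d.copy()
    for _ in range(20): s=d/(1+p['k1']*(s@s))
    R=np.array(p['R']); C=-R.T@p['t']; v=R.T@[s[0],s[1],1]; return C+v*(z-C[2])/v[2]
def tool():
    o=ctrl.get_obs(); return np.array(o['tool_pos']),Ro.from_euler('xyz',o['orientation'],degrees=True).as_matrix(),o
E
python3 - <<'E'
from h import *
np.set_printoptions(precision=4,suppress=True)
for c in('top','scene'):
    p=ctrl.snapshot(c); save(p,c+'0.png')
    for n in('ring_eye','table_top','start_notch','stand','flint_mid','core_mid','tray','loupe'):
        for d in ctrl.mark_of(p,n)[:2]: print(c,n,round(d['p'],2),np.array(d['location']),px(p,d['location']))
print(tool())
E
```

```text
top ring_eye 0.53 [0.5715 0.0469 0.1099] [252.6999 193.0732]
top table_top 0.89 [ 0.6908 -0.0158  0.073 ] [278.7469 146.2098]
top start_notch 0.64 [0.5743 0.0409 0.0474] [256.6469 195.5931]
top start_notch 0.64 [ 0.5874  0.4248 -0.001 ] [108.8034 196.3201]
top stand 0.84 [ 0.6882 -0.0167  0.001 ] [279.2438 153.9878]
top flint_mid 0.66 [ 0.6975 -0.0321  0.0827] [285.4269 142.3885]
top core_mid 0.81 [ 0.4956 -0.4469  0.0274] [452.2379 223.9702]
top tray 0.62 [0.5888 0.4272 0.0007] [107.6603 195.7104]
top loupe 0.8 [ 0.3859 -0.327   0.0007] [404.3498 269.0928]
scene ring_eye 0.66 [0.574  0.0422 0.1117] [299.1093 226.0595]
scene table_top 0.78 [ 0.6925 -0.0128  0.074 ] [255.2777 256.9693]
scene start_notch 0.65 [0.5729 0.0383 0.0475] [297.4715 239.1988]
scene stand 0.91 [ 0.6885 -0.0137  0.0023] [257.4625 269.8834]
scene stand 0.53 [ 0.6987 -0.0295  0.0845] [248.1872 253.4029]
scene flint_mid 0.59 [ 0.6954 -0.028   0.0812] [249.5378 253.4507]
scene core_mid 0.63 [ 0.494  -0.4424  0.0243] [184.5582 158.5112]
scene tray 0.87 [ 0.5874  0.4241 -0.0003] [424.5284 323.663 ]
scene loupe 0.56 [ 0.3844 -0.327   0.0015] [234.04   157.0832]
(array([0.2186, 0.6386, 0.4047]), array([[ 0.9461, -0.3239, -0.    ],
       [-0.3239, -0.9461,  0.0001],
       [-0.    , -0.0001, -1.    ]]), {'clock': 0.9, 'joint_pos': array([ 87.6094,  20.5431,   0.6834,  -0.0007, -70.1367, -16.5064]), 'qvel': array([-0.0941,  0.0161,  0.0855,  0.0472, -0.0169,  0.0502]), 'tau': array([  0.002 , -58.2359,  29.3299,   7.0024,   0.0124,  -0.    ]), 'tool_pos': array([0.2186, 0.6386, 0.4047]), 'orientation': array([-179.9967,    0.0016,  -18.8972]), 'force': array([0.6833, 0.0223, 0.0384]), 'moment': array([-0.0256, -0.0651,  0.038 ]), 'gripper_force': 0.0, 'opening': 0.08724318868939777})
```

View pics/top0.png

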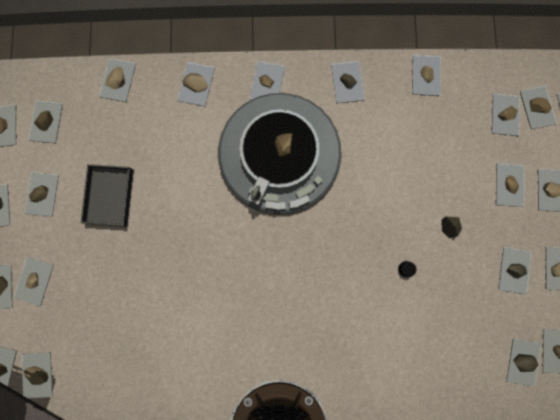

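View pics/scene0.png

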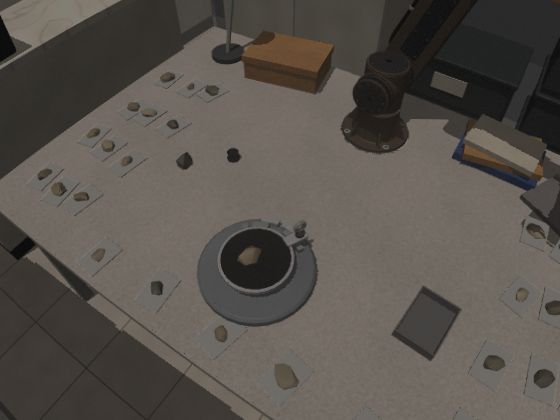

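The top view shows the turntable at about (280,148), with the lever and ring at lower left, near (255,192). The track arc runs right from it through (275,205), (300,203) and (318,182), with gaps along it. The tray is at (107,196), the loupe at (407,269) and the stone at (452,226). The scene view agrees. Next I'll unwrap the track to find the gaps.

```bash
python3 - <<'E'
from h import *
np.set_printoptions(precision=4,suppress=True)
M={n:[] for n in('ring_eye','table_top','start_notch','stand')}
for c in('top','scene','top','scene'):
    p=ctrl.snapshot(c)
    if c=='top':T=p
    for n in M: M[n]+= [np.array(d['location']) for d in ctrl.mark_of(p,n)[:1]]
for n in M: print(n,np.mean(M[n],0))
ax=(np.mean(M['table_top'],0)+np.mean(M['stand'],0))[:2]/2
r=(np.mean(M['ring_eye'],0)+np.mean(M['start_notch'],0))[:2]/2-ax
a0=np.degrees(np.arctan2(r[1],r[0])); print(ax,a0,np.hypot(*r))
A=np.arange(-10,90,.125); Rr=np.arange(.105,.155,.0005)
m=np.array([[px(T,[ax[0]+q*np.cos(np.radians(a0+a)),ax[1]+q*np.sin(np.radians(a0+a)),.046]) for a in A] for q in Rr],np.float32)
im=cv2.remap(T['frame'],m[...,0],m[...,1],cv2.INTER_CUBIC)
im=cv2.resize(im,(800,300)); 
for a in range(0,90,10): cv2.putText(im,str(a),(int((a+10)*8),12),0,.4,(255,0,0)); cv2.line(im,((a+10)*8,14),((a+10)*8,22),(255,0,0))
cr=cv2.resize(T['frame'][170:220,235:335],(800,400),interpolation=cv2.INTER_CUBIC)
save({'frame':cv2.convertScaleAbs(im,alpha=1.3)},'pol.png') ; save({'frame':cr},'crop.png')
E
python3 -c "
import cv2,numpy as np;a=cv2.imread('pics/pol.png');b=cv2.imread('pics/crop.png')[:290];cv2.imwrite('pics/both.png',np.vstack([a,b]))"
```

```text
ring_eye [0.5728 0.0453 0.1124]
table_top [ 0.6913 -0.0146  0.0729]
start_notch [0.5723 0.0393 0.0473]
stand [ 0.6883 -0.0161  0.0011]
[ 0.6898 -0.0153] 153.8296294063134 0.1306565518114189
```

View pics/both.png

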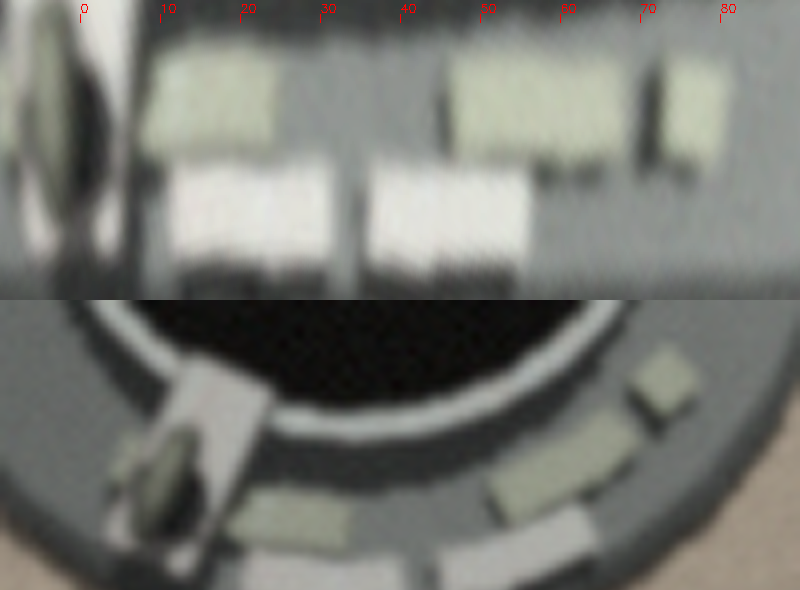

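The outer track's gap is at about 31.6–36°, so the next notch is near 33.7°. The unwanted one reads about 70.5°, which fits the 70° given. Now I'll move above the ring.

```bash
cat > rel.py <<'E'
import sys
from h import *
# usage: rel.py alpha z_grasp : shift/turn in tool axes to ring at alpha deg from start
AX=np.array([.6898,-.0153]);A0=153.83
def rel(al,zg,r=.1302):
    t,R,o=tool(); a=np.radians(A0+al)
    T=np.array([AX[0]+r*np.cos(a),AX[1]+r*np.sin(a),zg+ctrl.hold_point_z])
    y=np.array([-np.sin(a),np.cos(a),0]); z=np.array([0,0,-1.]); W=np.c_[np.cross(y,z),y,z]
    return R.T@(T-t)*1000, Ro.from_matrix(R.T@W).as_rotvec(degrees=True)
if __name__=='__main__':
    np.set_printoptions(precision=2,suppress=True)
    for a in sys.argv[2:]: print(a,*rel(float(a),float(sys.argv[1])))
    t,R,o=tool(); print(o['clock'],t*1000,o['force'],o['opening'],o['gripper_force'],o['joint_pos'])
E
python3 rel.py .2 0
```

```text
0 [528.4  449.59  45.38] [0.   0.   7.27]
1.9 [218.62 638.6  404.68] [-0.57 -0.33 -0.64] 0.0875108944747567 0.0 [ 87.61  20.55   0.68  -0.   -70.14 -16.51]
```

```bash
python3 -m inch '[0.3,176,150,15,0,0,3,0.3,176,150,15,0,0,3,0.3,176,150,15,0,0,3,0.3,176,150,15,0,0,3,0.3,176,150,15,0,0,3]'; python3 -m inch '[0.6,176,150,15,0,0,2,0.6,176,150,15,0,0,2,0.6,176,150,15,0,0,2,0.6,176,150,15,0,0,2,0.6,176,150,15,0,0,2]'; python3 rel.py .2 0
```

```text
clock: 2.4
tool_pos: [0.3375, 0.4368, 0.3898]
orientation: [180.0, 0.0, -21.9]
force: [0.2, 0.5, 0.1]
opening: 0.0619
gripper_force: 0.0
clock: 2.9
tool_pos: [0.4445, 0.2321, 0.3748]
orientation: [-180.0, -0.0, -24.0]
force: [1.2, 0.6, -0.2]
opening: 0.0356
gripper_force: 0.0
0 [194.54 121.47  15.5 ] [-0.01 -0.01  2.21]
2.9 [444.51 232.13 374.81] [ 1.17  0.64 -0.15] 0.03560116718640528 0.0 [ 50.06   5.42 -23.33   0.   -61.24  15.97]
```

```bash
python3 -m inch '[0.6,194,121,10,0,0,2.2,0.6,194,121,10,0,0,2.2,0.6,194,121,10,0,0,2.2,0.6,194,121,10,0,0,2.2,0.6,194,121,10,0,0,2.2]'
python3 - <<'E'
from h import *
for c in('top','scene'):
    p=ctrl.snapshot(c)
    print(c,[(round(d['p'],2),np.round(d['location'],4)) for d in ctrl.mark_of(p,'ring_eye')])
    if c=='scene':
        u=px(p,[.573,.043,.13]).astype(int); f=p['frame'][max(u[1]-75,0):u[1]+45,u[0]-80:u[0]+80]
        save({'frame':cv2.resize(f,(800,600),interpolation=cv2.INTER_CUBIC)},'s1.png')
E
python3 rel.py .113 0
```

```text
clock: 3.4
tool_pos: [0.5736, 0.0428, 0.3645]
orientation: [180.0, -0.0, -26.2]
force: [0.0, 0.5, -0.5]
opening: 0.0351
gripper_force: 0.0
top []
scene []
0 [ 1.74  2.22 92.02] [ 0.02  0.03 -0.04]
3.6 [572.42  44.89 364.32] [ 0.04  0.19 -0.31] 0.03485560193067339 0.0 [ 24.    12.85 -15.62  -0.01 -61.56  39.79]
```

View pics/s1.png

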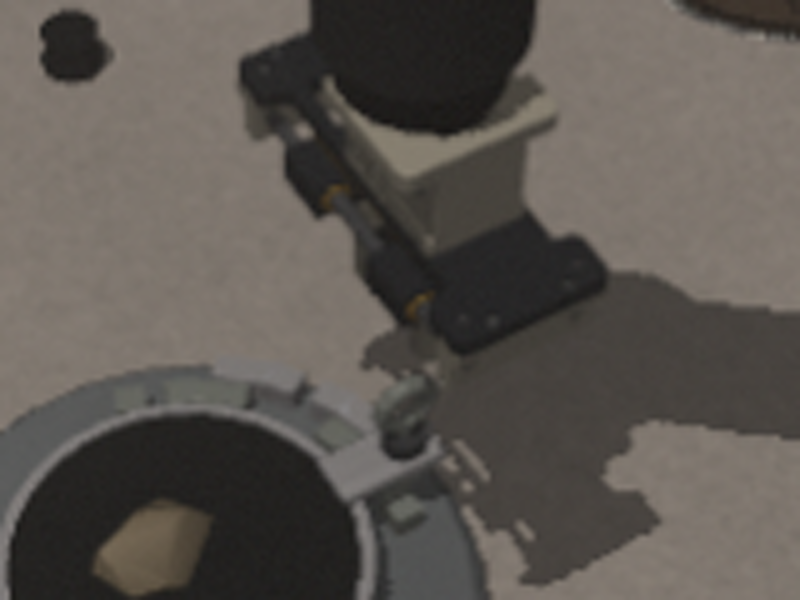

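The crop shows the fingers above the ring, which is at about (405,400), and well clear of the flint. I'll go down.

```bash
python3 -m inch '[0.6,1,2,30,0,0,0,0.6,1,2,55,0,0,0,0.6,1,2,65,0,0,0,0.6,1,2,70,0,0,0,0.6,1,2,70,0,0,0]'; python3 rel.py .113 0
```

```text
clock: 4.1
tool_pos: [0.5723, 0.0441, 0.2949]
orientation: [180.0, -0.0, -26.0]
force: [0.6, 0.4, -0.2]
opening: 0.0351
gripper_force: 0.0
0 [ 1.45  1.47 22.63] [ 0.01 -0.01  0.14]
4.1 [572.29  44.09 294.93] [ 0.56  0.42 -0.25] 0.03508648363130747 0.0 [ 23.93  16.6  -20.63   0.01 -52.77  40.03]
```

Now down the last bit, then close partway to 16 mm and watch for side force.

```bash
python3 -m inch '[0.6,1,1,8,0,0,0,0.6,1,1,16,0,0,0,0.6,1,1,22,0,0,0,0.6,1,1,22,0,0,0,0.7,1,1,22,0,0,0]'; python3 -m inch '[0.75,0,0,0,0,0,0,0.8,0,0,0,0,0,0,0.82,0,0,0,0,0,0]'; python3 rel.py .113 0; python3 -m inch '[0.83,0,0,0,0,0,0,0.84,0,0,0,0,0,0]'
```

```text
clock: 4.6
tool_pos: [0.5728, 0.042, 0.2726]
orientation: [180.0, 0.0, -26.1]
force: [0.3, 0.2, 1.6]
opening: 0.0309
gripper_force: 0.0
clock: 4.9
tool_pos: [0.5728, 0.0421, 0.2729]
orientation: [-180.0, -0.0, -26.1]
force: [-0.4, -0.1, -0.1]
opening: 0.0169
gripper_force: 0.0
0 [ 0.13 -0.08  0.6 ] [-0.02 -0.02  0.08]
4.9 [572.8   42.11 272.9 ] [-0.37 -0.09 -0.15] 0.01690171977770336 0.0 [ 23.71  18.03 -21.98   0.   -49.97  40.19]
clock: 5.1
tool_pos: [0.5727, 0.0421, 0.2727]
orientation: [-180.0, -0.0, -26.1]
force: [-0.5, -0.3, 0.0]
opening: 0.0145
gripper_force: 0.0
```

```bash
python3 -m inch '[0.86,0,0,0,0,0,0,0.87,0,0,0,0,0,0]';python3 -m inch '[0.88,0,0,0,0,0,0,0.89,0,0,0,0,0,0]'; python3 -m inch '[0.91,0,0,0,0,0,0,0.91,0,0,0,0,0,0]'
```

```text
clock: 5.3
tool_pos: [0.5727, 0.0421, 0.2727]
orientation: [180.0, -0.0, -26.1]
force: [-0.6, -0.7, 0.3]
opening: 0.0119
gripper_force: 0.0
clock: 5.5
tool_pos: [0.5728, 0.0422, 0.2727]
orientation: [-180.0, -0.0, -26.1]
force: [-0.3, 0.7, 0.1]
opening: 0.0099
gripper_force: 6.0
clock: 5.7
tool_pos: [0.5727, 0.0421, 0.2727]
orientation: [180.0, 0.0, -26.1]
force: [0.3, 1.5, 0.8]
opening: 0.0101
gripper_force: 30.0
```

The ring is gripped and centred, with almost no side force. I'll lift it.

```bash
python3 -m inch '[1,0,0,-3,0,0,0,1,0,0,-6,0,0,0,1,0,0,-9,0,0,0,1,0,0,-11.5,0,0,0,1,0,0,-11.5,0,0,0]'; python3 rel.py .1245 0 8 16 24 29
```

```text
clock: 6.2
tool_pos: [0.5727, 0.042, 0.2843]
orientation: [180.0, 0.0, -26.1]
force: [3.6, -3.2, -8.9]
opening: 0.0098
gripper_force: 30.0
0 [ 0.17 -0.26  0.47] [0.01 0.   0.07]
8 [ 1.42 17.87  0.47] [ 0.01  0.01 -7.93]
16 [ 5.18 35.64  0.48] [  0.01   0.01 -15.93]
24 [11.37 52.71  0.48] [  0.     0.01 -23.93]
29 [16.42 62.89  0.48] [  0.     0.01 -28.93]
6.2 [572.68  41.97 284.27] [ 3.58 -3.2  -8.89] 0.009837727270334546 29.998829027172178 [ 23.7   17.29 -21.28   0.   -51.44  40.19]
```

```bash
python3 -m inch '[1,0,3.4,0,0,0,-1.5,1,0.3,9.1,0,0,0,-4,1,1,15.9,0,0,0,-7,1,2,22.6,0,0,0,-10,1,3.3,29.3,0,0,0,-13]'; python3 rel.py .1245 16 19 22 25 27 28 29
```

```text
clock: 6.7
tool_pos: [0.5627, 0.0142, 0.284]
orientation: [-180.0, 0.0, -13.0]
force: [4.1, -0.8, -7.7]
opening: 0.0099
gripper_force: 30.0
16 [0.42 6.57 0.18] [-0.01  0.   -2.81]
19 [ 0.94 13.37  0.18] [-0.01  0.   -5.81]
22 [ 1.8  20.13  0.18] [-0.01  0.   -8.81]
25 [ 3.02 26.84  0.18] [ -0.01   0.   -11.81]
27 [ 4.03 31.27  0.18] [ -0.01   0.   -13.81]
28 [ 4.59 33.47  0.18] [ -0.01   0.   -14.81]
29 [ 5.19 35.66  0.18] [ -0.01   0.   -15.81]
6.7 [562.71  14.19 283.98] [ 4.1  -0.83 -7.67] 0.009873583257684199 29.9990058504045 [ 21.36  16.34 -22.72  -0.02 -50.94  55.67]
```

```bash
python3 -m inch '[1,0.5,6.6,0,0,0,-2.8,1,1,13.4,0,0,0,-5.8,1,1.8,20.1,0,0,0,-8.8,1,3,26.8,0,0,0,-11.8,1,4,31,0,0,0,-13.6]';python3 -m inch '[1,0,0,0,0,0,0,1,0,0,0,0,0,0]'; python3 rel.py .118 27 29 30 31 32
```

```text
clock: 7.2
tool_pos: [0.5594, -0.017, 0.2839]
orientation: [-180.0, 0.0, 0.6]
force: [2.5, 0.9, -7.4]
opening: 0.0096
gripper_force: 30.0
clock: 7.4
tool_pos: [0.5594, -0.0168, 0.2839]
orientation: [180.0, 0.1, 0.4]
force: [1.4, -0.6, -8.2]
opening: 0.0096
gripper_force: 30.0
27 [0.22 0.41 6.6 ] [ 0.    0.05 -0.4 ]
29 [0.33 4.96 6.6 ] [ 0.    0.05 -2.4 ]
30 [0.44 7.23 6.6 ] [ 0.    0.05 -3.4 ]
31 [0.6  9.49 6.6 ] [ 0.    0.05 -4.4 ]
32 [ 0.79 11.76  6.6 ] [ 0.    0.05 -5.4 ]
7.4 [559.4  -16.77 283.9 ] [ 1.36 -0.59 -8.22] 0.009639126099995211 29.998594969511032 [ 18.32  16.09 -23.11  -0.01 -50.86  72.12]
```

The lever is at about 26.8°, just short of the notch. I'll ease the ring down towards the track, then open to a loose 14 mm gap.

```bash
python3 -m inch '[1,0,0,1,0,0,0,1,0,0,2,0,0,0,1,0,0,3,0,0,0,1,0,0,3,0,0,0]'; python3 -m inch '[0.85,0,0,0,0,0,0,0.85,0,0,0,0,0,0,0.85,0,0,0,0,0,0]';  python3 rel.py .1195 27 29 30 31 32 33 34
```

```text
clock: 7.8
tool_pos: [0.5594, -0.0167, 0.2808]
orientation: [180.0, 0.1, 0.5]
force: [-0.5, -0.4, -8.0]
opening: 0.0098
gripper_force: 30.0
clock: 8.1
tool_pos: [0.5602, -0.0166, 0.282]
orientation: [-180.0, -0.1, 0.5]
force: [0.8, -0.2, 0.2]
opening: 0.0132
gripper_force: 0.0
27 [-0.58  0.54  3.22] [-0.01 -0.1  -0.3 ]
29 [-0.48  5.09  3.22] [-0.01 -0.1  -2.3 ]
30 [-0.37  7.35  3.22] [-0.01 -0.1  -3.3 ]
31 [-0.22  9.62  3.22] [-0.01 -0.1  -4.3 ]
32 [-0.03 11.89  3.22] [-0.01 -0.1  -5.3 ]
33 [ 0.2  14.15  3.22] [-0.01 -0.11 -6.3 ]
34 [ 0.47 16.4   3.22] [-0.01 -0.11 -7.3 ]
8.1 [560.19 -16.64 282.02] [ 0.8  -0.21  0.17] 0.013249648952597847 0.0 [ 18.32  16.23 -23.21   0.03 -50.45  72.19]
```

```bash
python3 -m inch '[0.85,-0.5,2,2,0,0,-1,0.85,-0.5,4,3,0,0,-2,0.85,-0.4,5.5,3,0,0,-2.6,0.85,-0.4,7,3,0,0,-3.2,0.85,-0.3,8,3,0,0,-3.7]'; python3 rel.py .1195 31 32 33 34
```

```text
clock: 8.6
tool_pos: [0.5601, -0.0238, 0.2791]
orientation: [-179.9, -0.2, 4.3]
force: [-1.4, 7.8, 4.4]
opening: 0.013
gripper_force: 4.0
31 [-0.23  2.46  0.26] [-0.1  -0.17 -0.53]
32 [-0.19  4.73  0.25] [-0.1  -0.17 -1.53]
33 [-0.11  7.    0.25] [-0.1  -0.17 -2.53]
34 [0.01 9.27 0.25] [-0.1  -0.17 -3.53]
8.6 [560.1  -23.79 279.06] [-1.35  7.84  4.35] 0.013030057974033412 3.9684871584177017 [ 17.55  16.42 -23.36  -0.08 -50.03  76.8 ]
```

```bash
python3 -m inch '[0.85,0,1,0,0,0,-0.4,0.85,0,2,0,0,0,-0.9,0.85,0.1,2.5,0,0,0,-1.1]'; python3 rel.py .1195 31 32 33 34 35
```

```text
clock: 8.9
tool_pos: [0.5603, -0.0263, 0.279]
orientation: [-179.9, -0.2, 5.4]
force: [-2.4, 7.0, 5.5]
opening: 0.0131
gripper_force: 3.9
31 [-0.24 -0.06  0.24] [-0.09 -0.16  0.57]
32 [-0.25  2.22  0.23] [-0.09 -0.16 -0.43]
33 [-0.21  4.49  0.23] [-0.09 -0.16 -1.43]
34 [-0.13  6.76  0.23] [-0.09 -0.16 -2.43]
35 [-0.02  9.03  0.22] [-0.09 -0.16 -3.43]
8.9 [560.31 -26.3  279.04] [-2.44  6.96  5.49] 0.013058280171838967 3.876179015278467 [ 17.29  16.46 -23.32  -0.07 -50.05  78.16]
```

```bash
python3 -m inch '[0.85,0,1,0,0,0,-0.4,0.85,0,2,0,0,0,-0.9,0.85,0,3,0,0,0,-1.3]'
```

```text
clock: 9.2
tool_pos: [0.5602, -0.0302, 0.2784]
orientation: [-180.0, -0.0, 6.7]
force: [0.4, -0.4, 0.5]
opening: 0.0137
gripper_force: 0.0
```

```bash
python3 -m inch '[0.85,0,0.7,0,0,0,-0.3,0.85,0,1.4,0,0,0,-0.6]'; python3 rel.py .1195 33 34 35
```

```text
clock: 9.4
tool_pos: [0.56, -0.032, 0.278]
orientation: [180.0, 0.0, 7.2]
force: [-0.9, 1.1, -0.4]
opening: 0.0134
gripper_force: 0.6
33 [ 0.65 -1.15 -0.81] [0.01 0.03 0.39]
34 [ 0.65  1.12 -0.81] [ 0.01  0.03 -0.61]
35 [ 0.7   3.39 -0.81] [ 0.01  0.03 -1.61]
9.4 [560.02 -32.01 277.99] [-0.93  1.05 -0.38] 0.01343284266519771 0.6077437971588706 [ 16.73  16.58 -23.34   0.01 -50.12  80.49]
```

The force dropped at about 32.7°, so the pin has probably fallen in. A gentle push should confirm it.

```bash
python3 -m inch '[0.85,0,0.7,0,0,0,-0.3,0.85,0,0.7,0,0,0,-0.3]';  python3 -m inch '[0.85,0,0.7,0,0,0,-0.3,0.85,0,0.7,0,0,0,-0.3]'
```

```text
clock: 9.6
tool_pos: [0.5602, -0.0326, 0.278]
orientation: [180.0, 0.0, 7.5]
force: [0.2, -0.2, -0.7]
opening: 0.0126
gripper_force: 0.0
clock: 9.8
tool_pos: [0.5603, -0.0331, 0.2781]
orientation: [180.0, 0.0, 7.8]
force: [0.5, -0.1, -0.5]
opening: 0.0133
gripper_force: 0.1
```

```bash
python3 -m inch '[0.85,0,0.7,0,0,0,-0.3,0.85,0,0.7,0,0,0,-0.3]';  python3 - <<'E'
from h import *
p=ctrl.snapshot('scene')
print([(round(d['p'],2),np.round(d['location'],4)) for d in ctrl.mark_of(p,'ring_eye')])
u=px(p,[.56,-.033,.12]).astype(int); f=p['frame'][u[1]-45:u[1]+45,u[0]-60:u[0]+60]
save({'frame':cv2.resize(f,(800,600),interpolation=cv2.INTER_CUBIC)},'s2.png')
E
```

```text
clock: 10.0
tool_pos: [0.5604, -0.0338, 0.2781]
orientation: [180.0, 0.0, 8.1]
force: [-0.4, 0.5, -0.4]
opening: 0.0131
gripper_force: 0.2
[(0.41, array([ 0.5576, -0.0296,  0.1125]))]
```

View pics/s2.png

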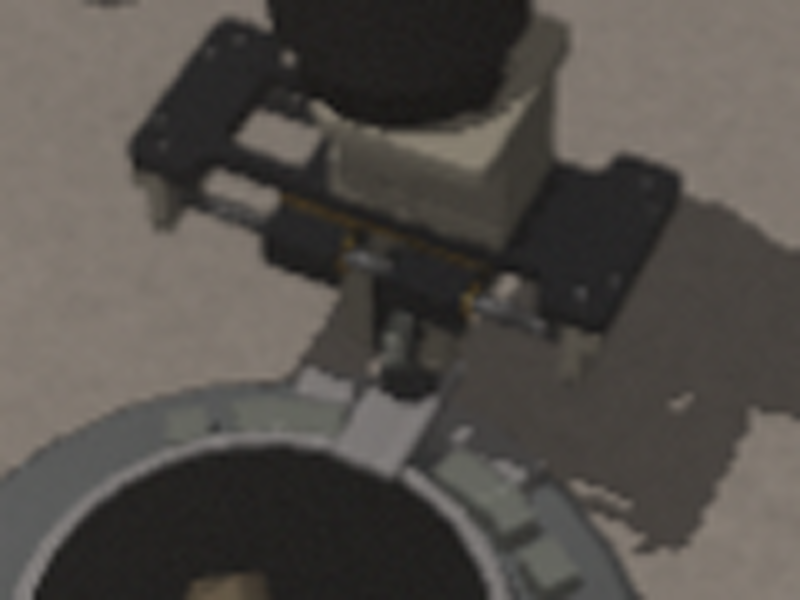

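The crop shows the ring between the fingers at (400,340), sitting low on the collar, with no stem visible. The network puts the ring at z 0.1125, so the pin looks home. I'll open, go up and check.

```bash
python3 -m inch '[0.65,0,-2,0,0,0,0,0.65,0,-2,0,0,0,0,0.65,0,-2,0,0,0,0]'; python3 -m inch '[0.65,0,0,-10,0,0,0,0.65,0,0,-40,0,0,0,0.65,0,0,-80,0,0,0,0.65,0,0,-120,0,0,0,0.65,0,0,-120,0,0,0]'; python3 -m inch '[0.65,-100,0,-20,0,0,0,0.65,-100,0,-20,0,0,0,0.65,-100,0,-20,0,0,0]'
python3 - <<'E'
from h import *
for c in('top','scene','scene'):
    p=ctrl.snapshot(c)
    for n in('ring_eye','flint_mid','table_top'): print(c,n,[(round(d['p'],2),np.round(d['location'],4)) for d in ctrl.mark_of(p,n)][:1])
u=px(p,[.56,-.033,.1]).astype(int); f=p['frame'][u[1]-45:u[1]+45,u[0]-60:u[0]+60]
save({'frame':cv2.resize(f,(800,600),interpolation=cv2.INTER_CUBIC)},'s3.png')
E
```

```text
clock: 10.4
tool_pos: [0.5602, -0.0317, 0.2782]
orientation: [180.0, -0.0, 8.1]
force: [-0.2, 0.9, 0.9]
opening: 0.0288
gripper_force: 0.0
clock: 10.9
tool_pos: [0.5615, -0.0318, 0.4052]
orientation: [180.0, -0.6, 8.2]
force: [0.5, 0.7, 0.1]
opening: 0.0305
gripper_force: 0.0
clock: 11.2
tool_pos: [0.4569, -0.0469, 0.4203]
orientation: [-179.9, -0.2, 8.1]
force: [2.1, 1.1, 0.6]
opening: 0.0304
gripper_force: 0.0
top ring_eye []
top flint_mid [(0.59, array([ 0.7004, -0.0248,  0.0818]))]
top table_top [(0.94, array([ 0.6895, -0.0168,  0.0704]))]
scene ring_eye [(0.59, array([ 0.5625, -0.0319,  0.1134]))]
scene flint_mid [(0.77, array([ 0.7038, -0.0219,  0.0827]))]
scene table_top []
scene ring_eye [(0.63, array([ 0.5623, -0.0296,  0.1132]))]
scene flint_mid [(0.59, array([ 0.701 , -0.0245,  0.0847]))]
scene table_top [(0.58, array([ 0.6919, -0.0142,  0.0739]))]
```

View pics/s3.png

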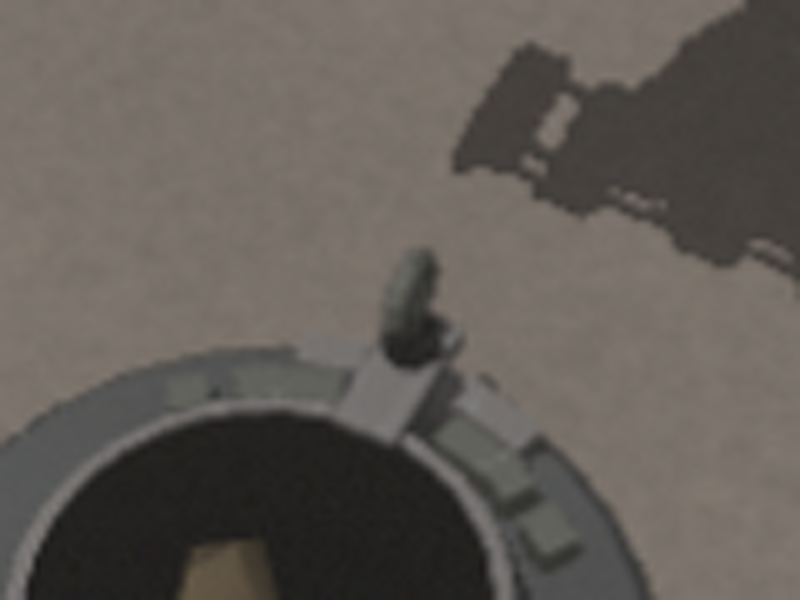

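The crop shows the ring free at (410,300), low over its dark collar at (415,345), with the arm clear. A quick trace will check the ring height before I hand in.

Run:
```python
from h import *
p=ctrl.snapshot('scene'); m=ctrl.trace(p,'ring_eye')[0]['pixels']; v,u=np.nonzero(m)
print('trace rows',v.min(),v.max(),'cols',u.min(),u.max())
a=np.radians(153.83+33.2)
for h in(0,.008):
    P=np.array([px(p,[.6898+(.1302+.019*np.cos(t))*np.cos(a)+s*-np.sin(a),-.0153+(.1302+.019*np.cos(t))*np.sin(a)+s*np.cos(a),.111+h+.019*np.sin(t)]) for t in np.linspace(0,6.28,60) for s in(-.005,.005)])
    print(h,P.min(0),P.max(0))
print(tool()[2]['force'],tool()[2]['clock'])
```

```text
trace rows 205 216 cols 275 282
0 [273.11526067 202.88750308] [283.04930721 217.7782745 ]
0.008 [273.04188863 200.9531979 ] [283.03476095 215.93260151]
[-0.07232438 -0.7666465  -0.3728625 ] 11.9
```

```bash
python3 -c "
from plant import ctrl
print(ctrl.close_job())"
```

```text
the job is handed in; nothing more can be done
None
```

I turned the lever about 33° anticlockwise to the next notch and handed the job in. The ring height in the pictures shows the pin home, the flint is still near the centre, and the robot is clear; no verdict came back from the hand-in.

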